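# Fill the condiment rack by height

### The job

Put the soy-sauce bottle, the spice jar, the salt shaker and the small tin away in the four empty bays of the condiment rack, one to a bay, so that the row steps down in height all the way from the pepper mill at one end to the garlic bulb at the other. Each must stand upright on the floor of its bay. Keep everything in the row upright while you work, and leave the pepper mill and the garlic where they stand.

Things in the scene. Friction and masses are not known exactly. Their poses are not given: they have to be found in the camera images.
- soy_mid (a point): Small dark-brown glass soy-sauce bottle with a white label and red screw cap, round, 132 mm tall, 50 mm across the body up to 80 mm above its foot, then narrowing to a 30 mm cap; standing on the worktop. The point is on its axis half-way up (66 mm above its foot); z points up. Grasp the body at 60 to 75 mm above its foot (the cap rises 60 mm or so above that).
- spice_mid (a point): Round clear spice jar with green cap and green label, 106 mm tall, 44 mm across the body, 45 mm across the cap, standing on the worktop. The point is on its axis half-way up (53 mm above its foot); z points up.
- salt_mid (a point): Glass salt shaker with grey domed cap and white salt in it, round, 90 mm tall, 44 mm across the body, narrowing to 34 mm across the cap above 70 mm, standing on the worktop. The point is on its axis half-way up (45 mm above its foot); z points up. Grasp it at 45 to 60 mm above its foot.
- tin_mid (a point): Small cylindrical food tin with gold-coloured lid and white-and-green label, 72 mm tall, 57 mm across, standing on the worktop. The point is on its axis half-way up (36 mm above its foot); z points up. Grasp it at 45 mm or more above its foot so that the fingers stay above the rack's rails.
- pad_1: Round cork pad, 64 mm across, 2 mm thick, fixed: the middle of the first empty bay from the left, seen from the robot, of the condiment rack, a fixed dark-walnut tray with six bays in a straight row. Origin at the centre of its underside, 14 mm above the worktop; the bay floor (top of the cork) is 16 mm above it. y points along the row to the left, x across it, away from the robot, z up.
- pad_2: Like pad_1: second empty bay from the left. The rack is 530 mm long and 98 mm deep, bays 84 mm from middle to middle; pepper mill and garlic take the two end bays.
- pad_3: Like pad_1: third empty bay from the left. Thin steel rails along the front and back of the row and cross bars between the bays have their tops 37 mm above the worktop; each bay is clear for 76 mm across the row (x) and 79 mm along it (y).
- pad_4: Like pad_1: fourth empty bay from the left.
- mill_mid (a point): Turned dark-brown wooden pepper mill, round, 170 mm tall, 58 mm across the foot, standing loose in one end bay of the rack (left or right). The point is on its axis half-way up, 85 mm above its foot. To be left alone.
- garlic_bulb_mid (a point): Pale garlic bulb, 58 mm high and 60 mm across, lying loose in the other end bay of the rack. The point is half-way up. To be left alone.

How it is judged (in metres and radians):
At the end, for the whole second after the job is handed in: Soy bottle, spice jar, salt shaker and tin stand in the four bays in that order from the pepper mill to the garlic: each axis within 25 mm of its pad's middle (anywhere inside the bay), within 6 mm of standing height, upright within 0.1 rad, released and at rest (((horizontal distance between mill_mid and pad_1 below 0.15 m and horizontal distance between soy_mid and pad_1 below 0.025 m and horizontal distance between spice_mid and pad_2 below 0.025 m and horizontal distance between salt_mid and pad_3 below 0.025 m and horizontal distance between tin_mid and pad_4 below 0.025 m) or (horizontal distance between mill_mid and pad_4 below 0.15 m and horizontal distance between soy_mid and pad_4 below 0.025 m and horizontal distance between spice_mid and pad_3 below 0.025 m and horizontal distance between salt_mid and pad_2 below 0.025 m and horizontal distance between tin_mid and pad_1 below 0.025 m)) and height (world z) of soy_mid between 0.076 and 0.088 m and angle between each of soy_mid, spice_mid, salt_mid, tin_mid's own z axis and vertical below 0.1 rad and linear speed of each of soy, spice, salt, tin below 0.02 m/s and height (world z) of spice_mid between 0.063 and 0.075 m and height (world z) of salt_mid between 0.055 and 0.067 m and height (world z) of tin_mid between 0.046 and 0.058 m); the robot touches nothing.
It fails at once if the pepper mill or the garlic bulb is shifted by more than 20 mm (distance of any of mill_mid, garlic_bulb_mid from where it was at the start of the episode above 0.02 m).
It fails at once if one of the four things or the pepper mill is tipped by more than 0.6 rad (angle between any of mill_mid, soy_mid, spice_mid, salt_mid, tin_mid's own z axis and vertical above 0.6 rad).
It also fails if it takes over 120 s, if anything falls off the work surface, if the arm or the gripper's body presses on something with over 40 N, if the wrist force passes 120 N, or if a joint passes its speed limit or range.

### The arm

A 7-joint arm with a two-finger parallel gripper is mounted at the origin on a cart in front of the work surface, level with it; the furniture and walls round the work are solid. World frame = base frame: x ahead of the robot, y to its left, z up, the work surface at z = 0. Lengths are in mm, angles in rad, forces in N, time in s.
With the tool pointing down it reaches from about 425 to 925 mm from the base axis. Payload 6.8 kg.
Tool frame: the origin (TCP) lies between the finger pads; the fingertips stand 17 mm ahead of it and the grasp point (between the pads) lies 2 mm behind it; z points along the fingers, y is the line along which they close (so a half turn about z gives the same grasp; the last joint's range is limited). The gripper opens to 85 mm and grips with 20 to 120 N. Pads are 22 mm wide; open, the fingers measure 114 mm over their backs; the gripper's body (76 mm by 85 mm) begins 54 mm behind the grasp point. The pads swing forward as they close: fully open they stand 13 mm farther back than shut.
Start: joints at [-1.302, 0.477, 0.022, 1.555, -0.011, 1.109, -0.083], TCP at [248.362, 627.665, 248.308] pointing down, gripper open.
Joint ranges: [-2.96, 2.96], [-0.34, 2.1], [-1.41, 1.46], [0.24, 2.44], [-1.37, 4.51], [0.17, 1.92], [-2.96, 2.96]. Speed limits (rad/s): [2.39, 2.39, 3.14, 3.14, 3.14, 3.14, 3.14].

### API

Orientations are given as a rotation vector (axis times angle).
In Python, from rig import * gives the robot as it stands. Calls block until the motion is done:
- goto(position, orientation): joint-space move of the TCP to a pose.
- movel(position, ori=None, velocity=150): straight line of the TCP; ori=None keeps the orientation; velocity is the mean speed in mm/s.
- move_joints(angles): joint-space move.
- grip(opening, grip_force=None): finger opening in mm; grip_force is the grip in N (None keeps the last); returns when the fingers have stopped.
- pause(seconds).
- inverse_kinematics(position, orientation): joint angles nearest the present ones, or None.
- get_state(): the state.
- get_image(name): name is "scene" or "side" or "wrist"; returns the picture (400x640x3 uint8, red, green, blue); there is no depth.
- camera_params(name): a dict with "mtx" (3x3 intrinsics, pixels), "rvec" (rotation vector, rad) and "tvec" (3), from world to camera coordinates, as OpenCV has them; the wrist camera has in their place "hand_eye" (4x4, takes a point from camera to tool coordinates, whose origin is the TCP and whose axes are the flange's). Camera axes: x right, y down, z forward; pixel columns grow to the right and rows downward; lengths in mm; the calibration is good to about 2 mm. A picture is of the moment at which its call begins: read the wrist's pose just before it. camera_params takes no time and is no camera call.
A pose or a line that the arm cannot do raises PlanningError and nothing moves.
- job_done(): hands the job in; it is judged then, once.
The state is a dict: "clock": time; "q": joint angles; "qvel": joint speeds; "joint_efforts": joint torques, N m; "tcp_pos": TCP position; "tcp_rot": TCP orientation; "ft_force": force on the tool from outside, world axes, zero at the start; "ft_torque": the same for the moment, N m; "grip_width": finger opening in mm; "grip_force": force on a finger pad.
Only numpy, scipy, OpenCV 4.12 (cv2) and the standard library are available. Lean on these libraries where they do the work, as an engineer would, in place of code of your own. Each camera call takes 0.05 s, during which the arm holds its last target. There are 200 camera calls.

## Working session

There is one attempt and no reset: what is moved stays moved. The work goes in short steps, each a Python script; the robot and the scene stay as the last script left them, time stands still between calls to the robot, and variables do not carry over. Pictures are saved under pics/ and viewed, at most 14 in all, crops included, and the job is handed in when it is done.

```bash
mkdir -p pics; ls; python3 - <<'E'
from rig import *
import cv2
for n in ("scene","side"):
    cv2.imwrite(f"pics/{n}0.png",get_image(n)[:,:,::-1])
    p=camera_params(n);print(n,p)
print(camera_params("wrist")); s=get_state();print(s["clock"],s["tcp_pos"],s["tcp_rot"])
E
```

```text
pics
scene {'mtx': array([[365.43847418,   0.        , 314.56407102],
       [  0.        , 365.43847418, 193.10820764],
       [  0.        ,   0.        ,   1.        ]]), 'rvec': array([ 2.16675548, -1.09862425,  0.41884284]), 'tvec': array([-262.55679047,  343.64494332,  731.21113475])}
side {'mtx': array([[390.33205002,   0.        , 320.99426519],
       [  0.        , 390.33205002, 193.6864448 ],
       [  0.        ,   0.        ,   1.        ]]), 'rvec': array([ 2.13470704, -0.62991163,  0.32956734]), 'tvec': array([-393.29756383,  248.72065449,  891.58432651])}
{'mtx': array([[332.93963276,   0.        , 323.48976333],
       [  0.        , 332.93963276, 192.79615898],
       [  0.        ,   0.        ,   1.        ]]), 'hand_eye': array([[-6.11217265e-04, -9.52244181e-01, -3.05336940e-01,
         7.97385128e+01],
       [ 9.99999722e-01, -4.51819615e-04, -5.92704231e-04,
         1.20725214e-01],
       [ 4.26441936e-04, -3.05337217e-01,  9.52244192e-01,
        -1.25211818e+02],
       [ 0.00000000e+00,  0.00000000e+00,  0.00000000e+00,
         1.00000000e+00]])}
0.1 [248.16229879 627.17692302 247.41661677] [-5.88195575e-01 -3.08582472e+00  2.59396866e-03]
```

View pics/scene0.png

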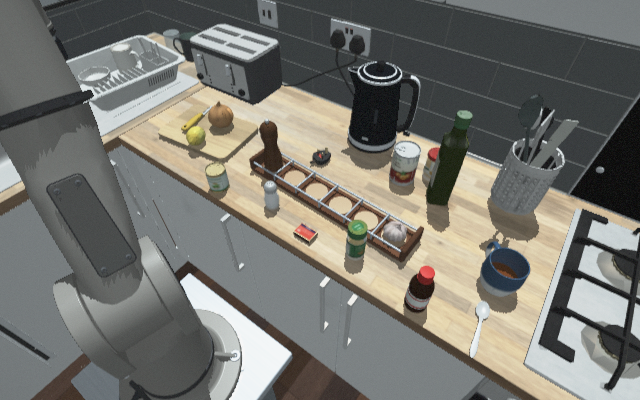

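View pics/side0.png

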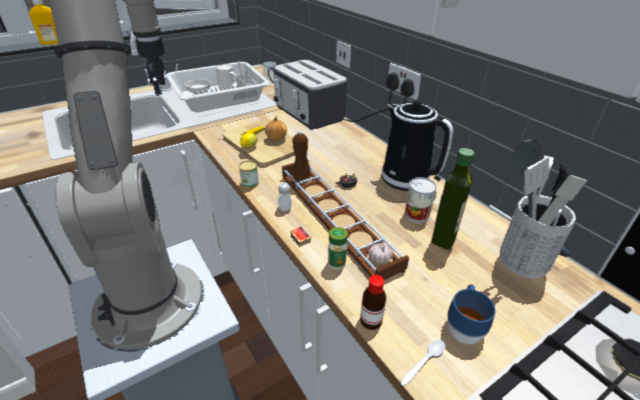

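The mill is at the left and the garlic at the right, so the order is soy to pad_1, spice to pad_2, salt to pad_3, tin to pad_4. I'll enlarge the pictures to read pixels.

```bash
python3 - <<'E'
import cv2
for n,x,y,w,h in (("scene",195,115,260,200),("side",230,125,200,200)):
    a=cv2.imread(f"pics/{n}0.png")[y:y+h,x:x+w]
    cv2.imwrite(f"pics/{n}0c.png",cv2.resize(a,None,fx=3,fy=3,interpolation=cv2.INTER_CUBIC))
E
```

```text
(no output)
```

View pics/scene0c.png

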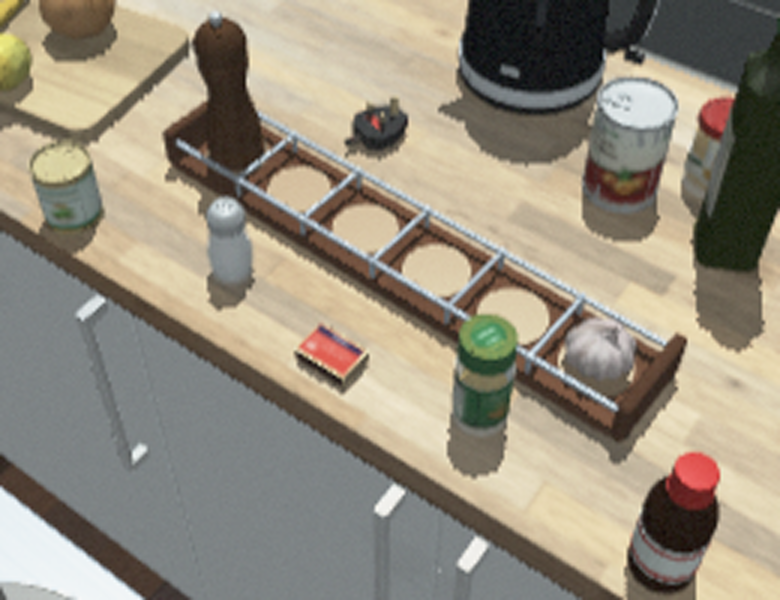

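View pics/side0c.png

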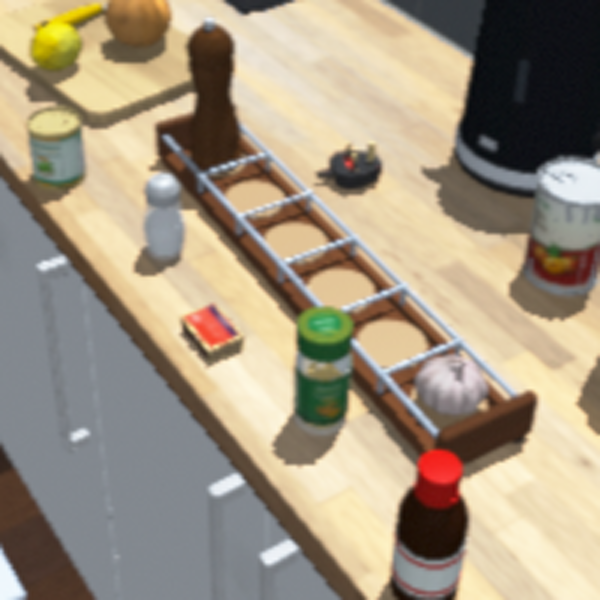

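Scene crop: soy cap (697,466), spice cap (489,330), salt cap (226,217), tin lid (62,162), pads (301,190), (368,230), (436,270), (513,317). Side crop: soy cap (441,467), spice cap (325,321), salt cap (163,190), tin lid (55,122), pads (255,196), (298,243), (341,288), (392,342).

```bash
cat > h.py <<'E'
from rig import *
import numpy as np, cv2
from scipy.spatial.transform import Rotation as R
def onplane(n,uv,z):
    p=camera_params(n);M=cv2.Rodrigues(p["rvec"])[0];c=-M.T@p["tvec"]
    d=M.T@np.linalg.inv(p["mtx"])@[uv[0],uv[1],1];return (c+d*(z-c[2])/d[2])[:2]
def down(yaw):  # tool y axis (closing) at angle yaw from world y, pointing down
    return (R.from_euler('z',yaw)*R.from_rotvec([0,np.pi,0])).as_rotvec()
E
python3 - <<'E'
from h import *
D={"soy":((697,466),(441,467),132),"spice":((489,330),(325,321),106),"salt":((226,217),(163,190),80),"tin":((62,162),(55,122),72),
"p1":((301,190),(255,196),16),"p2":((368,230),(298,243),16),"p3":((436,270),(341,288),16),"p4":((513,317),(392,342),16),"mill":((215,20),(209,24),168),"garlic":((598,358),(451,385),45)}
for k,(a,b,z) in D.items():
    print(k,onplane("scene",np.array(a)/3+[195,115],z).round(),onplane("side",np.array(b)/3+[230,125],z).round())
E
```

```text
soy [ 396. -312.] [ 397. -314.]
spice [ 431. -132.] [ 432. -131.]
salt [422. 128.] [427. 128.]
tin [392. 305.] [395. 306.]
p1 [536. 140.] [543. 147.]
p2 [530.  55.] [536.  57.]
p3 [526. -25.] [532. -22.]
p4 [ 520. -110.] [ 527. -106.]
mill [547. 240.] [552. 250.]
garlic [ 502. -197.] [ 515. -197.]
```

```bash
cat >> h.py <<'E'
def wplane(T,uv,z):
    p=camera_params("wrist");C=T@p["hand_eye"];d=C[:3,:3]@np.linalg.inv(p["mtx"])@[uv[0],uv[1],1]
    return (C[:3,3]+d*(z-C[2,3])/d[2])[:2]
def pose():
    s=get_state();T=np.eye(4);T[:3,:3]=R.from_rotvec(s["tcp_rot"]).as_matrix();T[:3,3]=s["tcp_pos"];return T
E
python3 - <<'E'
from h import *
goto([500,17,270],down(0)); pause(.2)
T=pose();np.save("T1.npy",T);im=get_image("wrist")[:,:,::-1]
cv2.imwrite("pics/w1.png",im);print(T.round(2),get_state()["q"],get_state()["clock"])
cv2.imwrite("pics/w1c.png",cv2.resize(im,(800,500),interpolation=cv2.INTER_CUBIC))
E
```

```text
[[ -1.    -0.    -0.   500.08]
 [ -0.     1.    -0.    17.54]
 [  0.    -0.    -1.   269.94]
 [  0.     0.     0.     1.  ]] [-0.57335988  0.167909    0.47050942  1.96435412 -0.08847479  1.02910766
  1.50867471] 2.7
```

View pics/w1c.png

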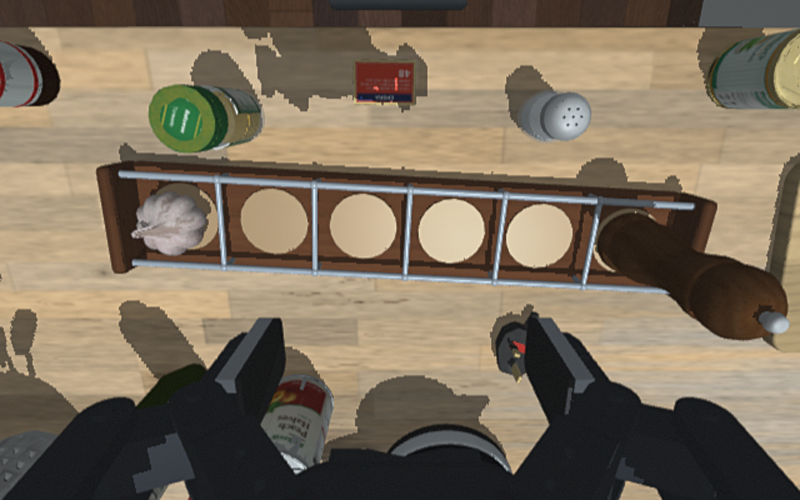

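The wrist view shows pads 4 to 1 at (275,221), (363,226), (452,231), (539,236) in the enlarged picture, the spice cap at (182,118) and the salt cap at (567,116).

```bash
python3 - <<'E'
from h import *
T=np.load("T1.npy")
for k,uv,z in (("p4",(275,221),16),("p3",(363,226),16),("p2",(452,231),16),("p1",(539,236),16),("spice",(182,118),106),("salt",(567,116),86)):
    print(k,wplane(T,np.array(uv)/1.25,z).round(1))
for k,p,y in (("soy",(396.5,-313),-1.05),("p1",(538,142),-1.05),("spice",(431,-132),-1.63),("p2",(534,57),-1.63),("salt",(424,128),-1.63),("p3",(530,-25),-1.63),("tin",(393.5,305),-1.63),("p4",(525,-108),-1.63)):
    for z in (60,230): 
        q=inverse_kinematics([*p,z],down(y)); print(k,z,None if q is None else np.round(q,2))
E
```

```text
p4 [ 522.2 -103.9]
p3 [527.1 -21.1]
p2 [532.   63.2]
p1 [536.9 146.3]
spice [ 427.1 -130.2]
salt [426.1 133.7]
soy 60 [ 0.04  0.57  0.65  2.13 -0.59  0.62  1.63]
soy 230 [-0.21  0.3   0.93  2.02 -0.3   0.96  1.38]
p1 60 [-0.72  0.58  0.46  2.   -0.41  0.65  0.53]
p1 230 [-0.8   0.33  0.54  1.89 -0.2   0.98  0.35]
spice 60 [-0.33  0.49  0.61  2.25 -0.54  0.54  0.63]
spice 230 [-0.53  0.14  0.77  2.13 -0.12  0.92  0.25]
p2 60 [-0.66  0.59  0.57  2.06 -0.52  0.64  0.2 ]
p2 230 [-0.77  0.31  0.68  1.94 -0.24  0.97 -0.04]
salt 60 [-0.84  0.45  0.49  2.27 -0.43  0.51 -0.07]
salt 230 [-0.93  0.11  0.54  2.13 -0.07  0.92 -0.41]
p3 60 [-0.53  0.58  0.6   2.07 -0.54  0.64  0.38]
p3 230 [-0.66  0.31  0.72  1.96 -0.25  0.96  0.12]
tin 60 [-1.14  0.51  0.44  2.14 -0.39  0.57 -0.47]
tin 230 [-1.13  0.21  0.4   2.01 -0.1   0.94 -0.74]
p4 60 [-0.38  0.6   0.61  2.06 -0.56  0.65  0.55]
p4 230 [-0.53  0.33  0.76  1.95 -0.27  0.97  0.31]
```

```bash
python3 - <<'E'
from h import *
xy=[396.5,-313];o=down(-1.05)
grip(75,40); goto([*xy,240],o); movel([*xy,92],velocity=150); pause(.2)
f0=np.array(get_state()["ft_force"]);z=92
while z>77:
    z-=2; movel([*xy,z],velocity=40); f=np.array(get_state()["ft_force"])-f0
    if np.abs(f).max()>4: print("touch",z,f); break
print(z,f)
cv2.imwrite("pics/s1.png",get_image("side")[150:350,270:480,::-1].repeat(3,0).repeat(3,1)[:600])
cv2.imwrite("pics/s1w.png",get_image("wrist")[:,:,::-1]);print(get_state()["clock"])
E
```

```text
touch 76 [-1.93203448  1.63886915  8.13303517]
76 [-1.93203448  1.63886915  8.13303517]
7.7083
```

View pics/s1.png

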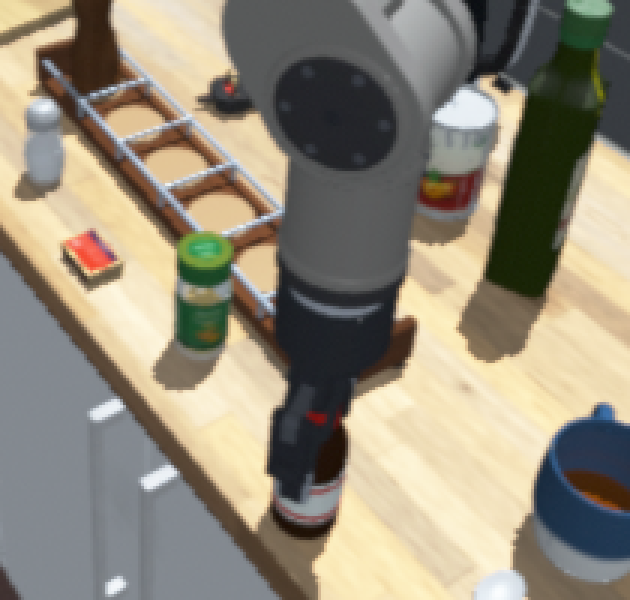

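The gripper straddles the soy bottle, and the palm just touched the cap at z = 76. I'll back off to 78, grip, lift and place.

```bash
cat >> h.py <<'E'
def st(m=""):
    s=get_state();print(m,"t",round(s["clock"],1),"w",round(s["grip_width"],1),"gf",round(s["grip_force"],1),"z",round(s["tcp_pos"][2],1),"F",np.round(s["ft_force"],1))
P={1:(538,145),2:(533,61),3:(528,-22.5),4:(523,-106)}
def place(p,h,o,up,opn):
    goto([*p,h+up],o); st("above"); movel([*p,h+30],velocity=150); movel([*p,h+18],velocity=40); st("low")
    movel([*p,h+16.5],velocity=20); pause(.2); st("down")
    grip(opn); pause(.2); st("open"); movel([*p,h+140],velocity=200)
E
python3 - <<'E'
from h import *
xy=[396.5,-313];o=down(-1.05)
movel([*xy,78],velocity=40); grip(30,50); pause(.2); st("grip")
movel([*xy,100],velocity=50); pause(.2); st("lift")
movel([*xy,210],velocity=200); st()
cv2.imwrite("pics/s2.png",get_image("side")[60:360,250:480,::-1].repeat(2,0).repeat(2,1)[:600])
E
```

```text
grip t 8.5 w 48.1 gf 51.4 z 78.3 F [-0.7  0.9  5.6]
lift t 9.3 w 48.0 gf 51.9 z 99.8 F [ 0.4 -0.9 -3.4]
 t 10.0 w 47.7 gf 52.1 z 209.1 F [-0.1  0.6 -4.3]
```

View pics/s2.png

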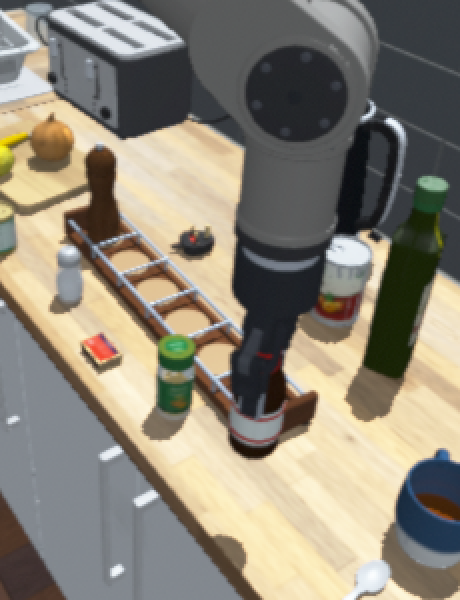

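The bottle is held upright, clear of everything. Placing it.

```bash
python3 - <<'E'
from h import *
place(P[1],78,down(-1.05),130,70)
xy=[431,-131.5];o=down(-1.63)
goto([*xy,230],o); movel([*xy,75],velocity=200); grip(30,40); pause(.1); st("grip"); movel([*xy,95],velocity=60);st("lift");movel([*xy,190],velocity=200);st()
cv2.imwrite("pics/s3.png",get_image("scene")[100:330,190:450,::-1].repeat(2,0).repeat(2,1))
E
```

```text
above t 11.8 w 47.9 gf 52.1 z 208.1 F [ 0.3 -0.5 -2.3]
low t 13.1 w 47.6 gf 52.1 z 95.9 F [ 0.5  0.1 -2.5]
down t 13.5 w 48.2 gf 52.1 z 94.6 F [-0.   0.4 -3.8]
open t 14.1 w 70.1 gf 0.0 z 94.5 F [-0.4  0.2  0.1]
grip t 17.4 w 44.6 gf 39.3 z 76.0 F [-1.6  0.2  7.3]
lift t 17.8 w 44.5 gf 40.7 z 95.3 F [-0.3  1.1 -1.6]
 t 18.5 w 44.9 gf 40.7 z 189.2 F [-0.3  0.5 -1.6]
```

View pics/s3.png

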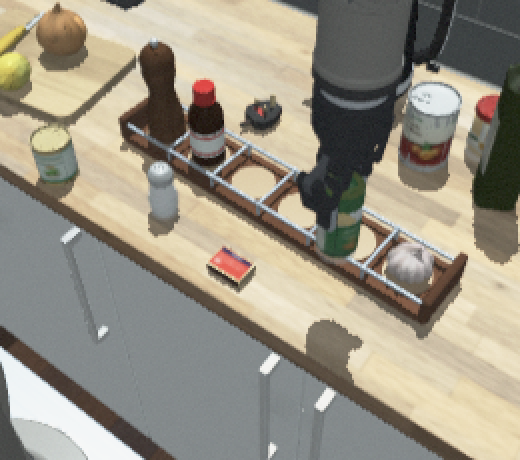

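Soy stands upright in bay 1 and the spice jar is held. Next I place the spice jar and then fetch the salt.

```bash
python3 - <<'E'
from h import *
o=down(-1.63)
place(P[2],75,o,115,65)
xy=[424.5,129];goto([*xy,215],o); movel([*xy,55],velocity=200); grip(30,40); pause(.1); st("grip"); movel([*xy,75],velocity=60);st("lift");movel([*xy,190],velocity=200);st()
cv2.imwrite("pics/s4.png",get_image("side")[100:330,220:450,::-1].repeat(2,0).repeat(2,1))
E
```

```text
above t 19.4 w 44.8 gf 40.7 z 189.4 F [-0.4  0.1 -0.4]
low t 20.6 w 44.9 gf 40.7 z 92.9 F [-0.   0.3 -1.3]
down t 21.0 w 44.7 gf 41.3 z 92.1 F [-2.   1.   6.6]
open t 21.5 w 64.5 gf 0.0 z 91.4 F [ 0.  -0.   0.7]
grip t 24.3 w 36.1 gf 38.2 z 56.0 F [ 0.4 -1.3  6.4]
lift t 24.8 w 35.8 gf 38.7 z 75.2 F [ 0.2 -0.8 -1.1]
 t 25.6 w 35.8 gf 38.7 z 189.2 F [-0.8  0.7 -1.4]
```

View pics/s4.png

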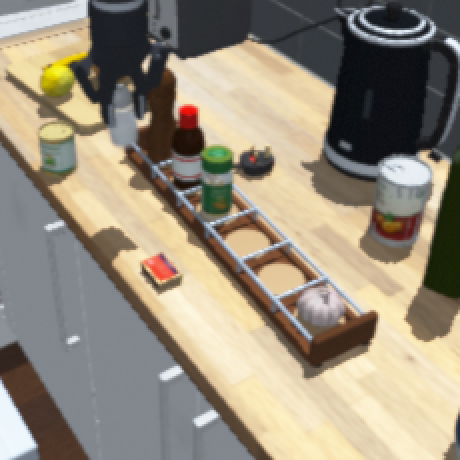

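Spice stands in bay 2 and the salt is held upright at its waist. Next I place the salt and then fetch the tin.

```bash
python3 - <<'E'
from h import *
o=down(-1.63)
place(P[3],55,o,135,65)
xy=[393.5,305];grip(80);goto([*xy,205],o); movel([*xy,49],velocity=150); grip(40,40); pause(.1); st("grip"); movel([*xy,70],velocity=60);st("lift");movel([*xy,230],velocity=200);st()
cv2.imwrite("pics/s5.png",get_image("side")[60:330,210:440,::-1].repeat(2,0).repeat(2,1))
E
```

```text
above t 26.4 w 35.8 gf 38.7 z 188.8 F [-0.   0.3 -0.9]
low t 27.7 w 35.8 gf 38.7 z 72.9 F [ 0.6  1.  -1.3]
down t 28.1 w 35.8 gf 38.9 z 72.0 F [-1.6 -0.6  5.8]
open t 28.7 w 64.8 gf 0.0 z 71.5 F [ 0.   0.  -0.2]
grip t 32.7 w 56.5 gf 41.8 z 49.7 F [-2.5 -0.2  6.4]
lift t 33.2 w 56.5 gf 42.8 z 70.3 F [-1.1  0.6 -2.4]
 t 34.2 w 56.5 gf 42.9 z 228.9 F [-0.9 -0.  -1.2]
```

View pics/s5.png

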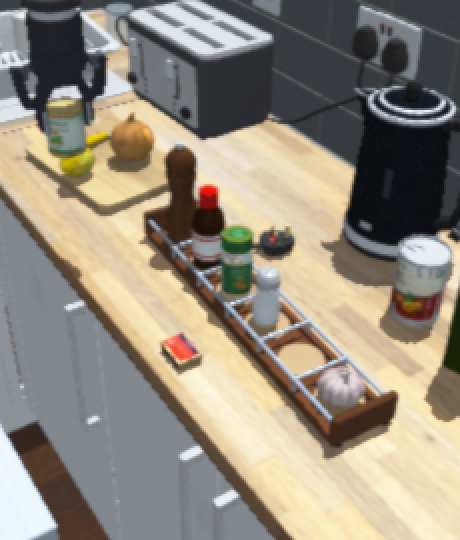

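Salt stands in bay 3 and the tin is held upright. Placing it by way of the front.

```bash
python3 - <<'E'
from h import *
o=down(-1.63)
goto([435,40,230],o); place(P[4],49,o,120,78)
goto([435,-60,270],down(0)); pause(.3); T=pose();np.save("T2.npy",T)
cv2.imwrite("pics/w6.png",cv2.resize(get_image("wrist")[:,:,::-1],(800,500),interpolation=cv2.INTER_CUBIC))
cv2.imwrite("pics/s6.png",cv2.resize(get_image("side")[120:320,240:440,::-1],(600,600)));st()
E
```

```text
above t 36.2 w 56.5 gf 42.8 z 168.8 F [-0.5  0.9 -1.6]
low t 37.4 w 56.2 gf 42.9 z 66.9 F [-0.4  0.3 -1.8]
down t 37.8 w 56.4 gf 42.9 z 65.8 F [ 0.  -0.1  4. ]
open t 38.4 w 78.2 gf 0.0 z 65.5 F [ 0.7 -0.7 -0.5]
 t 40.6 w 78.1 gf 0.0 z 269.8 F [ 0.4 -0.   0.1]
```

View pics/s6.png

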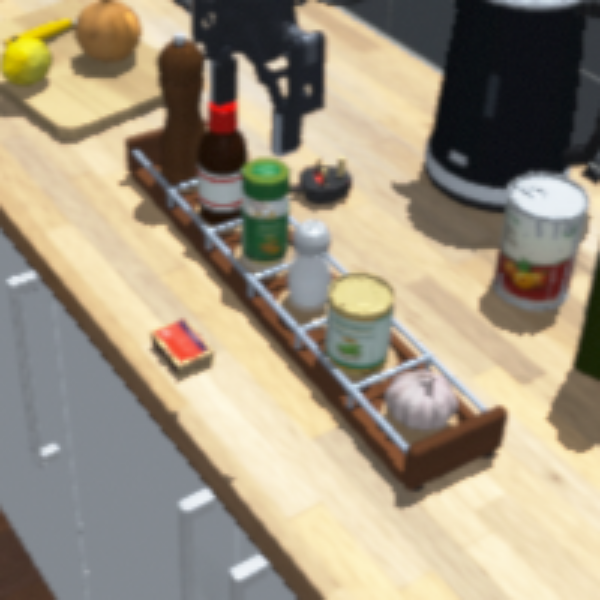

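View pics/w6.png

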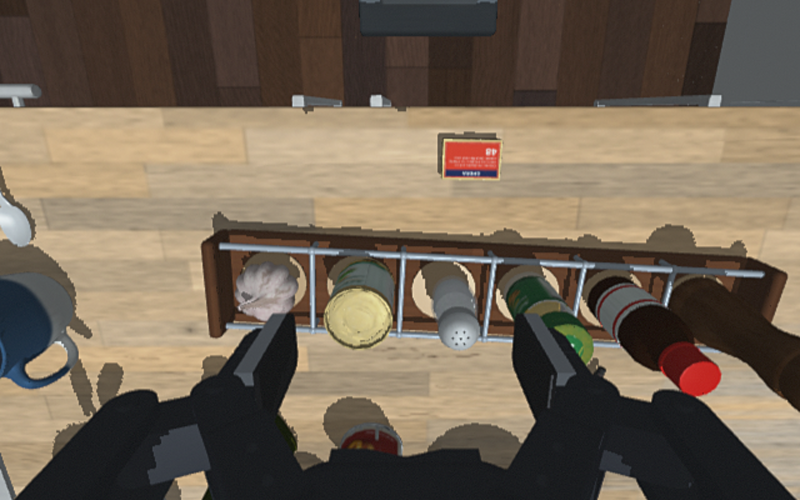

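All four stand in order between the mill and the garlic. In the wrist view the tin lid is at (359,317), the salt cap at (458,328) and the soy cap top at (692,370). In the side crop the spice top is at (264,172) and the soy top at (224,110).

```bash
python3 - <<'E'
from h import *
T=np.load("T2.npy")
for k,uv,z,p in (("tin",(359,317),88,4),("salt",(458,328),98,3),("soy",(692,370),148,1)):
    print(k,(wplane(T,np.array(uv)/1.25,z)-P[p]).round(1))
for k,uv,z,p in (("spice",(264,172),122,2),("soy",(224,110),148,1),("tin",(361,294),88,4)):
    print(k,(onplane("side",np.array(uv)/3+[240,120],z)-P[p]).round(1))
E
```

```text
tin [-3.7  8.9]
salt [-4.2  5.7]
soy [-9.8 -6.1]
spice [-4.7 -5.1]
soy [ -4.5 -11.4]
tin [-0.2  3.9]
```

All are within the 25 mm tolerance, so I'm handing in.

```bash
python3 -c "
from rig import *
print(job_done())"
```

```text
the job is handed in; nothing more can be done
None
```

The job is handed in: from the pepper mill to the garlic stand the soy bottle, spice jar, salt shaker and tin, all upright and within about 13 mm of their pads' middles as measured from the cameras, at about 41 s on the robot's clock; no verdict came back.

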